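Cap the photocell and click the filter slide into place

TASK

Put the loose red cap on the open black photocell pot and press it down until it sits level and fully home on the rim, then let go of it. Then grip the blue filter carriage by its black tab and slide it gently along its rail to the right, until the spring ball of the brass catch drops into the notch on the carriage's front face; do not run on past the notch. Finish holding the carriage still there, the tab gripped in the fingers, and leave everything else on the trolley where it is.

Things in the scene. Friction and masses are not known exactly. Their poses are not given: they have to be found in the camera images.
- slide_rail: Grey base plate (100 mm in x, 200 mm in y, 8 mm thick, fixed to the trolley) carrying a straight aluminium rail. Origin on the trolley top under the middle of the rail; its y axis runs along the rail, +y to the left, x away from the robot; z up. Steel end stops, 30 mm high, at both rail ends.
- carriage (a joint): Travel of the filter carriage along the rail, m: 0 at the left end (carriage centre at y = +0.060 in the rail's frame), growing as it slides to the right (rail -y), 0.124 at the right stop. It slides with about 1 N of drag and stays where it is left.
- tab (a point): Grip point of the carriage: on the centre line of its upright black tab, 84 mm above the trolley. Tab: 14 mm across the rail (x), 24 mm along it (y), top 97 mm and underside 67 mm above the trolley; below it the amber filter's steel frame, 7 mm across and 44 mm along the rail, on a blue block of 40x50 mm. Axes as the rail's.
- notch (a point): Where the ball's centre lies when home in the notch: on the carriage's front (robot-side) face at mid-length, between two steel scallops of 6 mm radius, 8.3 mm to either side. From the left the carriage meets the ball 16 mm before home; about 5 N push it over the first scallop (crest 8.3 mm before home), then the ball draws it on into the notch; the second scallop again resists with about 5 N.
- catch_point (a point): Centre of the 12 mm spring-loaded steel ball of the brass catch, a 26 mm wide, 34 mm high block clamped on the base plate in front of the rail, at a different place along it each time. Axes as the rail's; 25 mm above the trolley. The ball is home in the notch when notch coincides with this point; then there is about 0.5 mm of play.
- pot_rim (a point): Centre of the rim of the open black photocell pot (fixed, behind the rail), 50 mm above the trolley; outside diameter 60 mm, bevelled to 55 mm at the rim; foot 82 mm across. Three spring balls stand out of the wall 8 mm below the rim: a cap merely laid on rests on them 9 mm too high and needs a push of about 6 to 10 N straight down to go home.
- cap: Loose round red cap with white knob, about 80 g, lying on the trolley right side up, open side down. Outside diameter 72 mm, skirt inside diameter 64 mm and 14 mm deep, top plate 4 mm thick. Origin: centre of the skirt's lower edge; z up along the knob.
- cap_inner (a point): Centre of the underside of the cap's top plate, 14 mm above the cap's origin; it meets the pot's rim when the cap is home.
- cap_knob (a point): Grip point of the cap's knob on its axis, 38 mm above the cap's origin. The knob is a cylinder 20 mm in diameter, 27 mm tall, from 18 to 45 mm above the cap's origin.
- coffee_mug: Bystander, loose: white mug, 78 mm across, 101 mm tall, at the back.
- tape: Bystander, loose: black tape roll, 62 mm across, 19 mm tall, at the back.
- fuses: Bystander, loose: small brown box, 38x58x18 mm, near the right front.
- battery: Bystander, loose: standing 9 V block battery, 18x27x47 mm, at the right end.
- block: Bystander, loose: white terminal block, 16x48x17 mm, at the right end.
Mind the look-alikes: they are no part of the job. What is meant by the cap is not green, and is the smaller of those in its own colour. Leave any green look-alike of the part that bears pot_rim alone.

How it is judged (in metres and radians):
On the way, in this order (a step that is already met when the one before it is completed fails the run):
1. the cap is pressed home and level on the pot, and let go (z of cap_inner in the frame of pot_rim between -0.003 and 0.002 m and angle between cap's own z axis and vertical below 0.05 rad and horizontal distance between cap_inner and pot_rim below 0.004 m and contact force between the fingers and cap below 0.1 N), for 0.2 s.
2. the carriage is at the notch, held by the fingers (y of notch in the frame of catch_point between -0.003 and 0.003 m and contact force between the fingers and carriage above 1.5 N), for 0.2 s.
At the end, for the whole second after the job is handed in: The notch on the carriage stands within 3 mm of the catch's ball along the rail, the carriage is still, and the fingers hold it with more than 1.5 N; the cap is home on the pot: top plate within 2 mm of the rim, level within 0.05 rad, centred within 4 mm (all of step 2 and velocity of joint carriage between -0.01 and 0.01 m/s and z of cap_inner in the frame of pot_rim between -0.003 and 0.002 m and angle between cap's own z axis and vertical below 0.05 rad and horizontal distance between cap_inner and pot_rim below 0.004 m); the arm keeps its last pose, push and grip.
It fails at once if the carriage is run past the notch by more than 10 mm, over the second scallop (y of notch in the frame of catch_point below -0.01 m).
It fails at once if a bystander (mug, tape roll, brown box, battery, terminal block) is moved by more than 20 mm (distance of any of coffee_mug, tape, fuses, battery, block from where it was at the start of the episode above 0.02 m).
It also fails if it takes over 64 s, if anything falls off the work surface, if the arm or the gripper's body presses on something with over 40 N, if the wrist force passes 120 N, or if a joint passes its speed limit or range.

ROBOT

A 6-joint arm with a two-finger parallel gripper is mounted at the origin on a cart in front of the work surface, level with it; the furniture and walls round the work are solid. World frame = base frame: x ahead of the robot, y to its left, z up, the work surface at z = 0. Lengths are in mm, angles in rad, forces in N, time in s.
With the tool pointing down it reaches from about 400 to 925 mm from the base axis. Payload 12.5 kg.
Tool frame: the origin (TCP) lies on the front face of the gripper's body, between the roots of the fingers; the fingertips stand 78 mm ahead of it and the grasp point (between the pads) lies 59 mm ahead of it (env.nose_length is the distance from the TCP to the fingertips, in mm); z points along the fingers, y is the line along which they close (so a half turn about z gives the same grasp; the last joint's range is limited). The gripper opens to 95 mm and grips with 3 to 60 N. Pads are 20 mm wide; open, the fingers measure 119 mm over their backs; the gripper's body (75 mm by 180 mm) begins 59 mm behind the grasp point.
Start: joints at [1.065, 0.491, 1.559, -0, 1.092, -0.106], TCP at [243.253, 575.731, 292.261] pointing down, gripper open.
Joint ranges: [-3.1, 3.1], [-0.84, 2.19], [0.05, 2.79], [-1.13, 4.28], [0.06, 2.93], [-2.69, 2.69]. Speed limits (rad/s): [2.22, 2.22, 2.79, 3.14, 3.14, 3.14].

INTERFACE

Orientations are given as [roll, pitch, yaw] about the fixed x, y, z axes, in that order (R = Rz(yaw) Ry(pitch) Rx(roll)).
In Python, from cell import env gives the robot as it stands.
- The arm moves only by the tool jog_arm, never from a script. Its argument "motion" is a list of rows, each a list of 7 numbers: the turn, a rotation vector about the tool's x, y, z in degrees, then the shift along the tool's x, y, z in mm, then the finger opening in mm, from 0 to 95.1. In form: [[wx, wy, wz, x, y, z, hand], ...]. A call has 1 to 10 rows; each row shifts and turns the commanded pose from where the row before left it, along the tool's axes as they then stand; what a row does not reach is not made up. A row lasts 1/8 s, in which the tool goes at most 62.5 mm and 10.7 degrees, less where a joint would pass 70% of its speed; a pose out of reach is approached as far as the arm can. A call is refused whole if a number of a shift passes 62.5 or a number of a turn 10.7, either way. A call with a gripper value outside its range is refused whole. The fingers move at their own pace and stop on an object; the grip force is fixed at half the most. Time passes only in rows, so rows that do not move let the fingers close. It gives the time, the measured TCP pose, the force, the opening and the grip force at its end, in the units of the state.
- env.state(): the state, without advancing time (a new reading comes with each control period).
- env.read_camera(name): name is "side" or "top"; returns a dict with "color" (480x640x3 uint8, red, green, blue), "z_map" (480x640 float32, mm along the optical axis (not along the pixel's ray), 0 where there is no reading), "camera_matrix" (3x3 intrinsics, pixels), "world_to_cam" (4x4, takes a point from world to camera coordinates). Camera axes: x right, y up, looking along -z (the intrinsics and any distortion apply to the point x, -y, -z); pixel columns grow to the right and rows downward; lengths in mm; the calibration is good to about 2 mm. A picture is of the moment at which its call begins.
- env.job_done(): hands the job in; it is judged then, once.
Trained networks look in the newest picture that a camera, given by its name, has taken for a name from the list of things; names that differ only in an ending like _2 or _b are one class to them, and where a whole thing is asked for, a point or a joint stands for the part that bears it (a point fixed in the world has none). Each returns a list of dicts, best first, with "score" (0 to 1); they miss things now and then, are a little off and sometimes report something else, mostly with a low value. They report only what shows in the picture. A call takes as long as a camera call. They do not tell look-alikes from the thing itself.
- env.recognise(camera, thing): "location" ([column, row] in pixels, amid what is visible of it).
The state is a dict: "t": time; "joints": joint angles; "qvel": joint speeds; "tau": joint torques, N m; "eef_pos": TCP position; "tcp_rot": TCP orientation; "ft_force": force on the tool from outside, world axes, zero at the start; "moment": the same for the moment, N m; "opening": opening from 0.0 (shut) to 1.0 (fully open); "grip_force": force on a finger pad.
Only numpy, scipy, OpenCV 4.12 (cv2) and the standard library are available. Lean on these libraries where they do the work, as an engineer would, in place of code of your own. Each camera call takes 0.05 s, during which the arm holds its last target. There are 200 camera calls.

## Working session

There is one attempt and no reset: what is moved stays moved. The work goes in short steps, Python scripts to look and compute and a tool call to move; the robot and the scene stay as the last step left them, time stands still between calls to the robot, and variables do not carry over. Pictures are saved under pics/ and viewed, at most 10 in all, crops included, and the job is handed in when it is done.

Besides the shell and the picture viewer there is one more tool, called after "Call:" by a JSON object that holds its "name" and its "arguments". jog_arm: Moves the arm, as the interface text tells. Its arguments: {"type":"object","properties":{"motion":{"type":"array"}},"required":["motion"]}

```bash
mkdir -p pics
cat > h.py <<'E'
import numpy as np, cv2
from cell import env
def cam(n,save=None):
    c=env.read_camera(n)
    if save: cv2.imwrite('pics/'+save,c['color'][:,:,::-1])
    return c
def proj(c,P):
    P=np.atleast_2d(P); q=(c['world_to_cam']@np.c_[P,np.ones(len(P))].T).T[:,:3]*[1,-1,-1]
    p=(c['camera_matrix']@q.T).T; return p[:,:2]/p[:,2:]
def pix2w(c,u,v,d=None):
    if d is None: d=c['z_map'][int(round(v)),int(round(u))]
    q=np.linalg.inv(c['camera_matrix'])@[u,v,1]*d*[1,-1,-1]
    return (np.linalg.inv(c['world_to_cam'])@np.r_[q,1])[:3]
def onplane(c,u,v,z):
    o=np.linalg.inv(c['world_to_cam'])[:3,3]; p=pix2w(c,u,v,500.); return o+(p-o)*(z-o[2])/(p[2]-o[2])
E
python3 - <<'E'
from h import *
np.set_printoptions(precision=1,suppress=True)
print(env.state())
for n in('side','top'):
    c=cam(n,n+'0.png'); print(n,c['world_to_cam'],c['camera_matrix'].tolist())
    for t in('slide_rail','carriage','tab','notch','catch_point','pot_rim','cap','cap_knob'):
        for r in env.recognise(n,t)[:4]:
            u,v=r['location']; print(t,round(r['score'],2),np.round([u,v]),pix2w(c,u,v) if 0<=u<640 and 0<=v<480 else '')
E
```

```text
{'t': 0.0, 'joints': array([ 1.1,  0.5,  1.6,  0. ,  1.1, -0.1]), 'qvel': array([ 0., -0., -0.,  0.,  0., -0.]), 'tau': array([  0. , -61.3, -25.8,   0.1,   0. ,  -0. ]), 'eef_pos': array([243.2, 575.6, 291.7]), 'tcp_rot': array([-3.1, -0. ,  2.7]), 'ft_force': array([ 0.3, -0.1,  0.4]), 'moment': array([ 0.,  0., -0.]), 'grip_force': 0.0, 'opening': 1.0002894152270023}
side [[   0.8   -0.6   -0.  -577.4]
 [   0.3    0.4    0.9 -113.2]
 [  -0.5   -0.7    0.5 -904.8]
 [   0.     0.     0.     1. ]] [[566.9320027097881, 0.0, 323.54433529427826], [0.0, 566.9320027097881, 238.88277832073067], [0.0, 0.0, 1.0]]
slide_rail 0.65 [262. 259.] [ 455.4 -169.5    7.4]
carriage 0.62 [259. 232.] [ 482.3 -115.8   31.2]
tab 0.58 [260. 233.] [ 479.1 -123.9   33.7]
notch 0.75 [260. 232.] [ 481.9 -122.8   33.8]
notch 0.16 [244. 254.] [ 425.4 -161.7   25.6]
catch_point 0.85 [242. 254.] [ 420.4 -163.8   27.7]
pot_rim 0.71 [316. 239.] [ 556.3 -195.1   26.7]
pot_rim 0.71 [296. 202.] [590.3 -77.6  47.2]
cap 0.97 [219. 312.] [ 313.9 -283.5   18.5]
cap 0.93 [278. 344.] [ 341.6 -406.7   24.3]
cap 0.84 [369. 308
[... 531 characters left out ...]
_rail 0.72 [367. 244.] [ 506.7 -390.1   40.3]
carriage 0.65 [228. 258.] [ 474.9 -134.4   96.1]
carriage 0.42 [367. 246.] [ 500.2 -389.5   49.9]
tab 0.76 [228. 261.] [ 471.8 -131.2   79.3]
notch 0.7 [230. 260.] [ 474.1 -136.7   81.6]
notch 0.54 [258. 219.] [ 565.6 -181.1   12.5]
catch_point 0.61 [241. 289.] [ 425.4 -151.4   40.4]
pot_rim 0.89 [256. 217.] [ 564.3 -178.7   31. ]
pot_rim 0.6 [193. 203.] [595.4 -56.9  27.6]
cap 0.74 [368. 250.] [ 497.  -392.3   31.8]
cap 0.71 [372. 333.] [ 337.7 -391.1   59.4]
cap 0.67 [305. 345.] [ 318.8 -270.1   45.8]
cap_knob 0.85 [310. 346.] [ 317.6 -278.1   42.6]
cap_knob 0.71 [369. 331.] [ 342.5 -386.9   61.1]
cap_knob 0.7 [370. 248.] [ 496.6 -395.3   48.7]
```

View pics/top0.png

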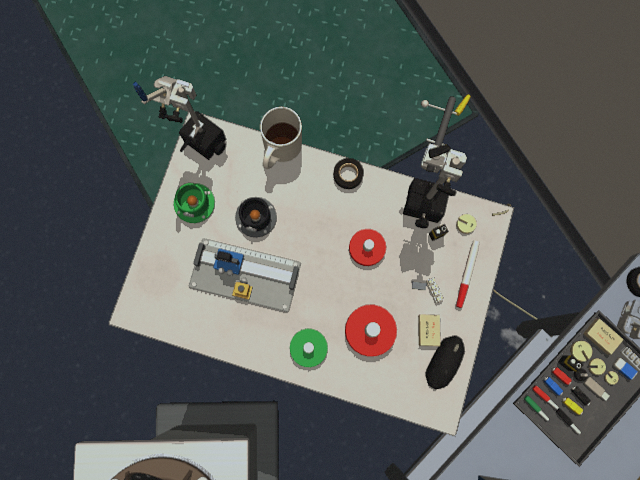

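View pics/side0.png

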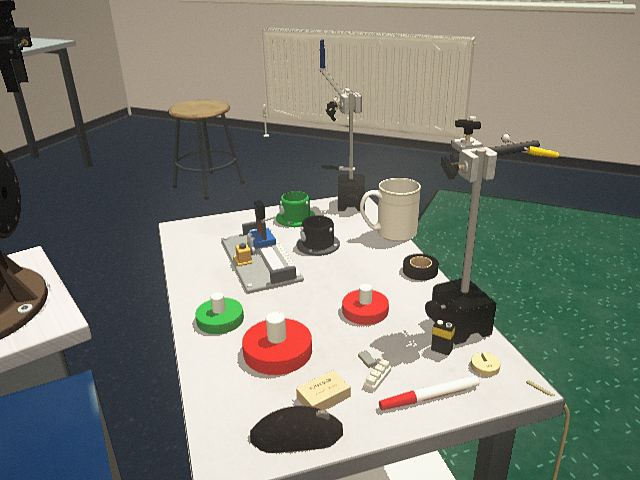

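The top view shows the small red cap at (368,247), the black pot at (256,216), the rail from (200,257) to (295,280), the tab at (225,258) and the brass catch at (242,289). In the side view the cap is at (366,305) and the pot at (318,233). A stand is close behind and to the right of the cap.

```bash
cat >> h.py <<'E'
def cloud(c):
    v,u=np.mgrid[:480,:640]; d=c['z_map']; K=c['camera_matrix']
    q=np.stack([(u-K[0,2])*d/K[0,0],-(v-K[1,2])*d/K[1,1],-d,np.ones_like(d)],-1)
    P=(q@np.linalg.inv(c['world_to_cam']).T)[...,:3]; P[d<=0]=np.nan; return P
def near(P,x,y,r): return np.hypot(P[...,0]-x,P[...,1]-y)<r
def circ(X):
    A=np.c_[2*X[:,:2],np.ones(len(X))]; s=np.linalg.lstsq(A,(X[:,:2]**2).sum(1),rcond=None)[0]; return s[0],s[1],np.sqrt(s[2]+s[0]**2+s[1]**2)
E
python3 - <<'E'
from h import *
np.set_printoptions(precision=1,suppress=True)
for n in('side','top'):
    c=cam(n); P=cloud(c); C=c['color'].astype(int); hsv=cv2.cvtColor(c['color'],cv2.COLOR_RGB2HSV); H,S,V=[hsv[...,i].astype(int) for i in range(3)]; z=P[...,2]
    def st(name,m):
        X=P[m]; 
        if len(X): print(n,name,len(X),'med',np.median(X,0),'mid',(np.percentile(X,2,axis=0)+np.percentile(X,98,axis=0))/2,'ext',np.ptp(X,axis=0)); 
        return X
    cap=near(P,500,-395,55)
    red=((H<8)|(H>172))&(S>150)
    st('captop',cap&red&(z>12)&(z<24))
    m=(cap&red&(z>5)).astype(np.uint8); cs=max(cv2.findContours(m,0,2)[0],key=cv2.contourArea)
    if n=='top':
        h=cv2.convexHull(cs)[:,0]; print('cap circle z18',circ(np.array([onplane(c,u,v,18) for u,v in h])))
    X=st('knobtop',cap&(S<80)&(z>38)&(z<52)); 
    pot=near(P,575,-180,60)
    X=st('rim',pot&(V<110)&(S<110)&(z>44)&(z<56)); print(circ(X) if len(X)>5 else '')
    st('tab',near(P,475,-125,50)&(z>88)&(z<105))
    X=st('brass',near(P,425,-155,40)&(H>12)&(H<32)&(S>110)&(z>28)&(z<42))
    st('blue',near(P,475,-125,60)&(H>100)&(H<125)&(S>120)&(z>15)&(z<60))
    X=st('stops',near(P,465,-160,130)&(z>24)&(z<34)&(V<110)&(S<90))
    X=st('plate',near(P,460,-160,140)&(z>5)&(z<11))
    if len(X)>20: r=cv2.minAreaRect(X[:,:2].astype(np.float32)); print('plate rect',r)
    # tall things
    for zz in (60,150,250): st('tall%d'%zz,(z>zz)&(z<zz+90)&near(P,560,-470,150))
cv2.imwrite('pics/crop.png',cv2.resize(c['color'][190:320,170:330,::-1],None,fx=4.5,fy=4.5,interpolation=cv2.INTER_CUBIC))
E
```

```text
side captop 876 med [ 498.2 -404.2   17.9] mid [ 504.7 -396.4   16.2] ext [70.1 69.9  9.1]
side knobtop 115 med [ 504.5 -396.4   44.4] mid [ 506.  -394.9   42.5] ext [19.6 19.5  9.3]
side rim 218 med [ 567.6 -186.9   48.1] mid [ 571.5 -177.8   47.7] ext [57.2 59.2  8.4]
(np.float64(572.4276758913311), np.float64(-177.23568719228547), np.float64(26.944795129575915))
side tab 80 med [ 478.5 -132.2   95. ] mid [ 479.6 -128.2   93. ] ext [17.7 26.8 10.3]
side brass 88 med [ 423.6 -159.4   32.9] mid [ 426.9 -153.8   31.8] ext [24.3 29.2  9.8]
side blue 181 med [ 478.6 -141.4   31.6] mid [ 479.  -129.6   26.7] ext [47.4 57.3 15.7]
side stops 326 med [ 545.2 -196.1   28.1] mid [ 510.8 -162.5   28.8] ext [168.9 196.2   9.9]
side plate 1999 med [ 443.7 -187.3    7.8] mid [ 484.3 -158.5    7.9] ext [208.7 217.7   6. ]
plate rect ((503.6041259765625, -164.1717529296875), (210.3739776611328, 192.40911865234375), 75.2619400024414)
side tall60 1111 med [ 589.8 -513.3   61.6] mid [ 591.1 -510.3  102.8] ext [63.8 81.  89.4]
side tall150 567 med [ 590.1 -512.7  195.8] mid [ 592.4 -510.7  195. ] ext [
[... 719 characters left out ...]
.8 -151.    34.1] ext [25.2 26.9 13.4]
top blue 302 med [ 474.  -131.6   32. ] mid [ 479.7 -126.1   31.8] ext [47.2 53.1 33.7]
top stops 301 med [ 477.3 -152.9   29.5] mid [ 509.7 -159.7   29.1] ext [172.4 198.4   9.8]
top plate 3285 med [ 451.8 -169.6    8. ] mid [ 489.3 -153.2    8. ] ext [266.1 265.4   6. ]
plate rect ((467.2947998046875, -162.01083374023438), (263.1079406738281, 265.88739013671875), 5.919477462768555)
top tall60 605 med [ 588.2 -505.    61.9] mid [ 592.3 -508.7   96.1] ext [71.6 81.3 89.2]
top tall150 62 med [ 588.8 -505.4  180.8] mid [ 584.1 -492.7  196.6] ext [24.9 50.2 89.1]
top tall250 1847 med [ 599.4 -495.6  265.3] mid [ 622.9 -495.4  278.3] ext [160.5  76.8  59. ]
```

View pics/crop.png

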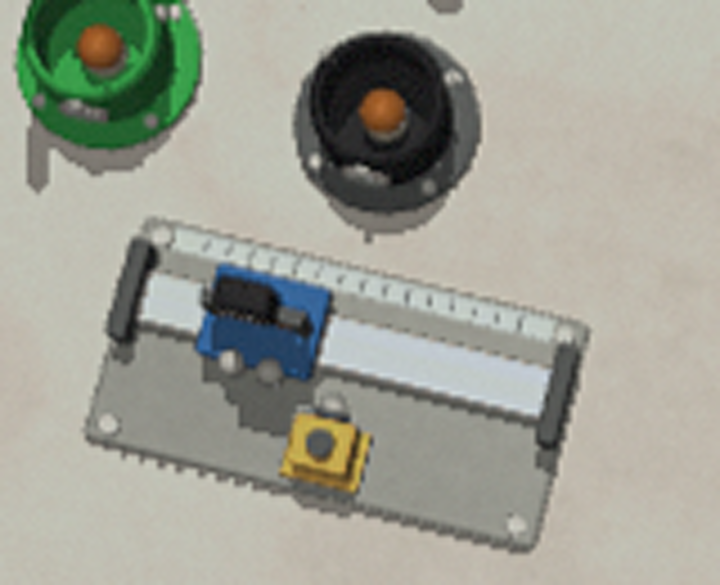

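The crop shows the ball at (332,402) in front of the rail, the carriage's scallops at (231,360) and (271,372), the tab at (245,300), and the rail running down to the right at about 13°.

```bash
cat >> h.py <<'E'
from scipy.spatial.transform import Rotation as R
def plan(xyz,ang=None,step=50,hand=95,n=None,grasp=True,show=True):
    """target grasp point (mm) and angle (deg) of tool y in world, tool down; prints rows from the measured pose"""
    s=env.state(); r0=R.from_euler('xyz',s['tcp_rot']); p0=np.array(s['eef_pos'],float)
    if ang is None: ang=np.degrees(np.arctan2(*r0.as_matrix()[1::-1,1]))
    y=np.array([np.cos(np.radians(ang)),np.sin(np.radians(ang)),0]); z=np.array([0,0,-1.]); 
    if y@r0.as_matrix()[:,1]<0: y=-y
    r1=R.from_matrix(np.c_[np.cross(y,z),y,z]); p1=np.array(xyz,float)+[0,0,59 if grasp else 0]
    rv=(r0.inv()*r1).as_rotvec(degrees=True)
    n=n or max(1,int(np.ceil(max(np.linalg.norm(p1-p0)/step,np.linalg.norm(rv)/10))))
    r=r0
    for i in range(n):
        d=r.inv().apply((p1-p0)/n); print('[%.2f,%.2f,%.2f, %.1f,%.1f,%.1f, %g],'%(*(rv/n),*d,hand)); r=r*R.from_rotvec(rv/n,degrees=True)
E
python3 - <<'E'
from h import *
np.set_printoptions(precision=1,suppress=True)
c=cam('top'); P=cloud(c)
a=onplane(c,243.8,279.3,25)-onplane(c,225.8,271.3,25)
e0,e1=[onplane(c,170+u/4.5,190+v/4.5,8) for u,v in((150,220),(587,325))]; f0,f1=[onplane(c,170+u/4.5,190+v/4.5,8) for u,v in((90,437),(530,550))]
for e in(e1-e0,f1-f0): d=e[:2]/np.hypot(*e[:2]); print('dir',d,np.degrees(np.arctan2(d[0],d[1])),np.hypot(*e[:2]),'travel',a[:2]@d)
for n in('side','top'):
    P=cloud(cam(n)); 
    for x,y in((505,-393),(572,-177),(480,-127)):
        m=near(P,x,y,150)&(P[...,2]>105); X=P[m]; 
        if len(X):
            k=np.hypot(X[:,0]-x,X[:,1]-y); i=np.argsort(k)[:400:60]; print(n,x,y,len(X)); print(np.c_[X[i],k[i]])
s=env.state(); print(s['tcp_rot'],np.degrees(s['tcp_rot'][2])-90)
plan((540,60,215),50,60)
E
```

```text
dir [-0.3 -1. ] -165.30568368675299 195.4883322542552 travel 37.26560028548237
dir [-0.3 -1. ] -164.61530669174545 194.5017219114845 travel 37.34410803099511
side 505 -393 2271
[[ 553.  -481.3  257.   100.5]
 [ 557.1 -488.4  266.2  108.7]
 [ 548.7 -496.4  249.2  112.3]
 [ 591.9 -467.3  302.3  114.3]
 [ 588.4 -473.9  260.3  116.2]
 [ 546.  -503.4  254.7  117.7]
 [ 545.  -505.5  258.3  119.4]]
top 505 -393 1283
[[ 554.1 -480.4  257.6  100.2]
 [ 556.7 -490.   264.9  109.9]
 [ 595.3 -461.2  263.1  113.1]
 [ 593.8 -466.2  301.1  115.1]
 [ 547.2 -502.   257.5  116.9]
 [ 598.2 -466.3  302.1  118.6]
 [ 602.4 -463.9  275.9  120.5]]
[ 3.1 -0.   2.7] 67.09349015963173
[0.00,-0.00,1.71, -47.4,-36.0,1.8, 95],
[0.00,-0.00,1.71, -48.5,-34.5,1.8, 95],
[0.00,-0.00,1.71, -49.5,-33.1,1.8, 95],
[0.00,-0.00,1.71, -50.4,-31.6,1.8, 95],
[0.00,-0.00,1.71, -51.4,-30.1,1.8, 95],
[0.00,-0.00,1.71, -52.2,-28.5,1.8, 95],
[0.00,-0.00,1.71, -53.1,-26.9,1.8, 95],
[0.00,-0.00,1.71, -53.8,-25.3,1.8, 95],
[0.00,-0.00,1.71, -54.6,-23.7,1.8, 95],
[0.00,-0.00,1.71, -55.2,-22.1,1.8, 95],
```

Call:
{"name": "jog_arm", "arguments": {"motion": [[0,0,1.7,-47.4,-36,1.8,95],[0,0,1.7,-48.5,-34.5,1.8,95],[0,0,1.7,-49.5,-33.1,1.8,95],[0,0,1.7,-50.4,-31.6,1.8,95],[0,0,1.7,-51.4,-30.1,1.8,95],[0,0,1.7,-52.2,-28.5,1.8,95],[0,0,1.7,-53.1,-26.9,1.8,95],[0,0,1.7,-53.8,-25.3,1.8,95],[0,0,1.7,-54.6,-23.7,1.8,95],[0,0,1.7,-55.2,-22.1,1.8,95]]}}

```text
t: 2.4
eef_pos: [541.2, 58.3, 274.4]
tcp_rot: [3.141, 0.0, 2.444]
ft_force: [0.9, 0.3, -0.7]
opening: 1.003
grip_force: 0.0
```

```bash
python3 -c "
from h import *
plan((505,-393.5,140),36,52,60)"
```

```text
[0.00,0.00,1.56, -29.2,-41.1,8.4, 60],
[0.00,0.00,1.56, -30.3,-40.3,8.4, 60],
[0.00,0.00,1.56, -31.4,-39.4,8.4, 60],
[0.00,0.00,1.56, -32.4,-38.5,8.4, 60],
[0.00,0.00,1.56, -33.4,-37.6,8.4, 60],
[0.00,0.00,1.56, -34.5,-36.7,8.4, 60],
[0.00,0.00,1.56, -35.4,-35.8,8.4, 60],
[0.00,0.00,1.56, -36.4,-34.8,8.4, 60],
[0.00,0.00,1.56, -37.3,-33.8,8.4, 60],
```

Call:
{"name": "jog_arm", "arguments": {"motion": [[0,0,1.6,-29.2,-41.1,8.4,60],[0,0,1.6,-30.3,-40.3,8.4,60],[0,0,1.6,-31.4,-39.4,8.4,60],[0,0,1.6,-32.4,-38.5,8.4,60],[0,0,1.6,-33.4,-37.6,8.4,60],[0,0,1.6,-34.5,-36.7,8.4,60],[0,0,1.6,-35.4,-35.8,8.4,60],[0,0,1.6,-36.4,-34.8,8.4,60],[0,0,1.6,-37.3,-33.8,8.4,60],[0,0,0,0,0,0,60]]}}

```text
t: 3.65
eef_pos: [502.5, -394.5, 197.6]
tcp_rot: [-3.141, -0.0, 2.19]
ft_force: [0.2, 0.5, -0.7]
opening: 0.631
grip_force: 0.0
```

```bash
python3 -c "
from h import *
cam('top','t1.png')
plan((505,-393.5,40),36,30,60)"
```

```text
[-0.00,-0.01,-0.11, -0.5,0.3,24.7, 60],
[-0.00,-0.01,-0.11, -0.5,0.3,24.7, 60],
[-0.00,-0.01,-0.11, -0.5,0.3,24.7, 60],
[-0.00,-0.01,-0.11, -0.5,0.3,24.7, 60],
```

View pics/t1.png

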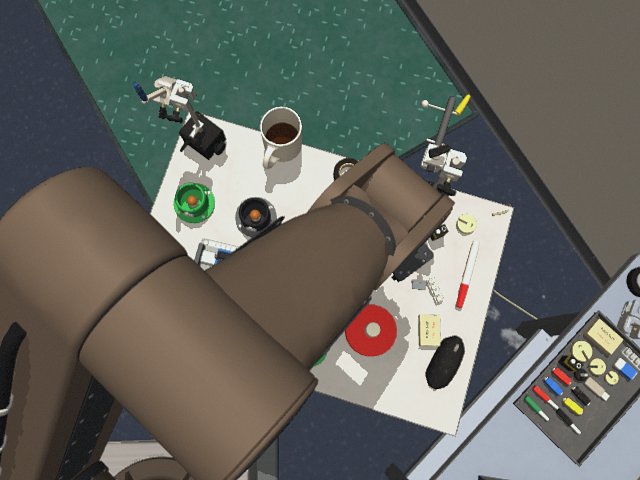

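The arm's wrist, around (420,180), hangs close to the stand's clamp at (435,190). I'll check the clearance before going down.

Run:
```python
from h import *
np.set_printoptions(precision=0,suppress=True,linewidth=150)
c=cam('top');P=cloud(c)
for v in range(145,235,12): print(v,[tuple(int(k) for k in P[v,u]) for u in range(370,470,14)])
s=cam('side','s1.png')
```

```text
145 [(999, -498, -792), (567, -378, 423), (993, -591, -777), (997, -641, -792), (995, -688, -790), (624, -490, 259), (992, -783, -786), (991, -830, -784)]
157 [(542, -357, 448), (549, -377, 429), (953, -591, -786), (954, -639, -792), (599, -463, 276), (598, -485, 277), (600, -509, 268), (949, -827, -785)]
169 [(527, -356, 448), (530, -375, 435), (532, -394, 430), (911, -636, -789), (585, -466, 257), (906, -728, -778), (579, -506, 272), (908, -825, -788)]
181 [(517, -358, 429), (515, -375, 435), (514, -392, 435), (516, -411, 429), (624, -507, 54), (588, -505, 177), (867, -775, -791), (868, -824, -796)]
193 [(502, -357, 424), (499, -374, 434), (499, -392, 435), (499, -410, 432), (500, -428, 429), (598, -531, 59), (544, -507, 260), (824, -819, -790)]
205 [(469, -349, 495), (485, -374, 428), (483, -391, 436), (483, -409, 435), (482, -426, 435), (482, -444, 435), (589, -571, 2), (588, -599, 1)]
217 [(451, -347, 510), (455, -365, 492), (469, -392, 426), (467, -408, 435), (461, -421, 459), (464, -441, 446), (563, -568, 5), (562, -594, 10)]Traceback (most recent call last):
  File "<stdin>", line 4, in <module>
  File "<stdin>", line 4, in <genexpr>
ValueError: cannot convert float NaN to integer
```

The wrist stays within about 75 mm of the tool axis and the boom is over 90 mm away, so I can go down.

Call:
{"name": "jog_arm", "arguments": {"motion": [[0,0,0,-0.5,0.3,24.7,60],[0,0,0,-0.5,0.3,24.7,60],[0,0,0,-0.5,0.3,24.7,60],[0,0,0,-0.5,0.3,24.7,60],[0,0,0,0,0,0,60]]}}

```text
t: 4.38
eef_pos: [505.6, -390.9, 98.8]
tcp_rot: [-3.141, -0.003, 2.195]
ft_force: [-0.3, 0.6, 0.3]
opening: 0.63
grip_force: 0.0
```

Run:
```python
from h import *
s=cam('side','s1.png'); cv2.imwrite('pics/s1c.png',cv2.resize(s['color'][180:400,250:500,::-1],None,fx=2.7,fy=2.7))
plan((505,-393.5,40),None,30,0)
```

```text
[-0.00,-0.05,-0.00, -1.1,-2.0,1.0, 0],
```

View pics/s1c.png

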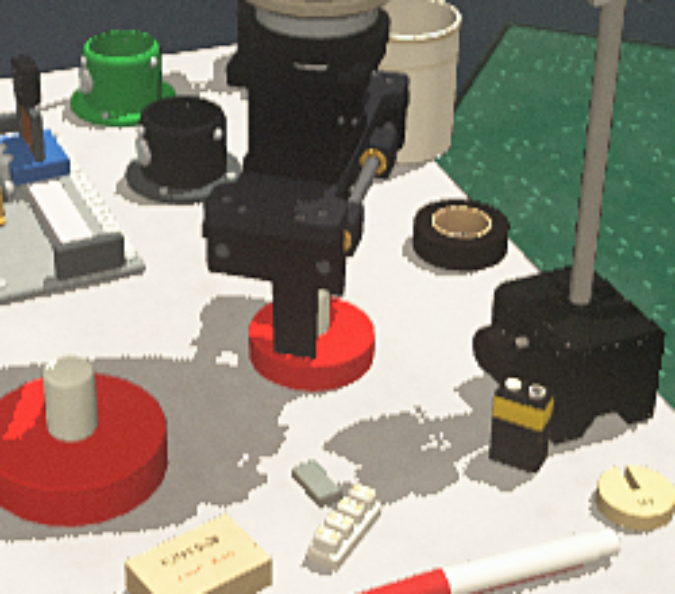

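The fingers straddle the knob above the small cap, at about (300,320) in the crop. I'll correct the offset and close.

Call:
{"name": "jog_arm", "arguments": {"motion": [[0,0,0,-1.1,-2,0,60],[0,0,0,0,0,0,0],[0,0,0,0,0,0,0],[0,0,0,0,0,0,0],[0,0,0,0,0,0,0],[0,0,0,0,0,0,0],[0,0,0,0,0,0,0]]}}

```text
t: 5.3
eef_pos: [504.6, -394.5, 99.8]
tcp_rot: [3.141, -0.0, 2.194]
ft_force: [0.4, 0.5, 0.4]
opening: 0.201
grip_force: 30.0
```

Run:
```python
from h import *
plan((505,-393.5,140),None,30,0)
```

```text
[0.00,-0.00,0.00, 0.1,0.2,-24.8, 0],
[0.00,-0.00,0.00, 0.1,0.2,-24.8, 0],
[0.00,-0.00,0.00, 0.1,0.2,-24.8, 0],
[0.00,-0.00,0.00, 0.1,0.2,-24.8, 0],
```

Call:
{"name": "jog_arm", "arguments": {"motion": [[0,0,0,0,0,-20,0],[0,0,0,0,0,-25,0],[0,0,0,0,0,-25,0],[0,0,0,0,0,-20,0],[0,0,0,0,0,0,0]]}}

```text
t: 5.92
eef_pos: [504.9, -394.9, 192.2]
tcp_rot: [3.141, 0.004, 2.194]
ft_force: [0.3, -1.3, -0.7]
opening: 0.202
grip_force: 30.0
```

Run:
```python
from h import *
plan((572,-177,122),None,35,0)
```

```text
[0.01,0.03,-0.00, 19.7,25.9,1.6, 0],
[0.01,0.03,-0.00, 19.7,25.9,1.6, 0],
[0.01,0.03,-0.00, 19.7,25.9,1.6, 0],
[0.01,0.03,-0.00, 19.7,25.9,1.6, 0],
[0.01,0.03,-0.00, 19.7,25.9,1.6, 0],
[0.01,0.03,-0.00, 19.7,25.9,1.6, 0],
[0.01,0.03,-0.00, 19.7,25.9,1.6, 0],
```

Call:
{"name": "jog_arm", "arguments": {"motion": [[0,0,0,19.7,25.9,1.6,0],[0,0,0,19.7,25.9,1.6,0],[0,0,0,19.7,25.9,1.6,0],[0,0,0,19.7,25.9,1.6,0],[0,0,0,19.7,25.9,1.6,0],[0,0,0,19.7,25.9,1.6,0],[0,0,0,19.7,25.9,1.6,0],[0,0,0,0,0,0,0],[0,0,0,0,0,0,0]]}}

```text
t: 7.05
eef_pos: [571.2, -177.0, 178.4]
tcp_rot: [-3.141, -0.0, 2.194]
ft_force: [-0.7, 0.2, 0.0]
opening: 0.202
grip_force: 30.0
```

Run:
```python
from h import *
np.set_printoptions(precision=1,suppress=True)
c=cam('side','s2.png'); cv2.imwrite('pics/s2c.png',cv2.resize(c['color'][130:300,220:430,::-1],None,fx=3,fy=3))
P=cloud(c); hsv=cv2.cvtColor(c['color'],cv2.COLOR_RGB2HSV).astype(int);H,S=hsv[...,0],hsv[...,1]
m=((H<8)|(H>172))&(S>150)&near(P,572,-177,60)&(P[...,2]>55); X=P[m]
print(len(X),X.min(0),X.max(0)); T=X[X[:,2]>X[:,2].max()-5]; print(len(T),(np.percentile(T,2,axis=0)+np.percentile(T,98,axis=0))/2)
plan((572,-177,90),None,6,0)
```

```text
694 [ 535.2 -215.9   77.4] [ 606.2 -144.3   98.2]
414 [ 570.2 -181.    95.8]
[-0.00,-0.00,-0.00, -0.0,0.2,5.9, 0],
[-0.00,-0.00,-0.00, -0.0,0.2,5.9, 0],
[-0.00,-0.00,-0.00, -0.0,0.2,5.9, 0],
[-0.00,-0.00,-0.00, -0.0,0.2,5.9, 0],
[-0.00,-0.00,-0.00, -0.0,0.2,5.9, 0],
```

View pics/s2c.png

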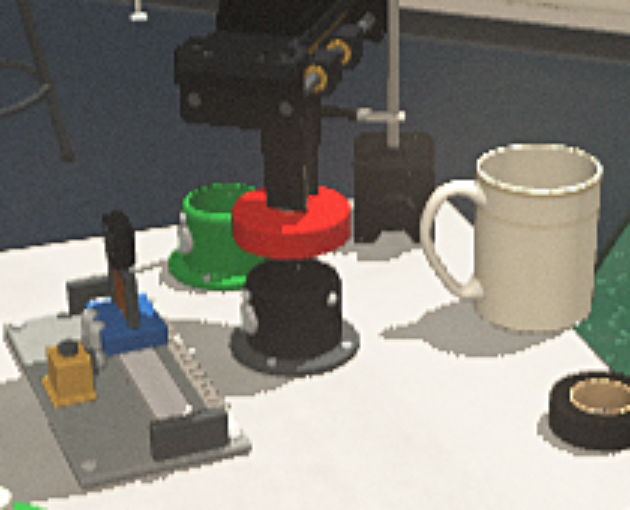

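The cap hangs level above the black pot, at about (290,220) over the pot at (293,300). I'm lowering it in small steps.

Call:
{"name": "jog_arm", "arguments": {"motion": [[0,0,0,0,0.5,6,0],[0,0,0,0,0.3,6,0],[0,0,0,0,0,6,0],[0,0,0,0,0,6,0],[0,0,0,0,0,4,0],[0,0,0,0,0,3,0],[0,0,0,0,0,0,0]]}}

```text
t: 7.98
eef_pos: [572.0, -176.2, 147.5]
tcp_rot: [-3.142, -0.0, 2.194]
ft_force: [0.1, 0.4, -0.4]
opening: 0.203
grip_force: 30.0
```

Call:
{"name": "jog_arm", "arguments": {"motion": [[0,0,0,0,0,2,0],[0,0,0,0,0,2,0],[0,0,0,0,0,2,0],[0,0,0,0,0,0,0]]}}

```text
t: 8.48
eef_pos: [572.1, -176.2, 141.6]
tcp_rot: [3.141, -0.0, 2.194]
ft_force: [1.4, 1.2, -0.0]
opening: 0.198
grip_force: 30.0
```

Call:
{"name": "jog_arm", "arguments": {"motion": [[0,0,0,0,0,1.5,0],[0,0,0,0,0,1.5,0],[0,0,0,0,0,1.5,0],[0,0,0,0,0,0,0]]}}

```text
t: 8.98
eef_pos: [571.9, -176.2, 136.6]
tcp_rot: [-3.141, -0.001, 2.194]
ft_force: [1.3, 0.9, -2.5]
opening: 0.2
grip_force: 30.0
```

Call:
{"name": "jog_arm", "arguments": {"motion": [[0,0,0,0,0,1.5,0],[0,0,0,0,0,0,0],[0,0,0,0,0,1,0],[0,0,0,0,0,0,0]]}}

```text
t: 9.48
eef_pos: [572.0, -176.3, 135.5]
tcp_rot: [3.141, 0.0, 2.194]
ft_force: [-2.5, 1.7, 12.0]
opening: 0.204
grip_force: 30.0
```

Run:
```python
from h import *
np.set_printoptions(precision=1,suppress=True)
c=cam('side'); cv2.imwrite('pics/s3c.png',cv2.resize(c['color'][130:300,220:430,::-1],None,fx=3,fy=3))
P=cloud(c); hsv=cv2.cvtColor(c['color'],cv2.COLOR_RGB2HSV).astype(int);H,S=hsv[...,0],hsv[...,1]
m=((H<8)|(H>172))&(S>150)&near(P,572,-177,60)&(P[...,2]>30); X=P[m]
print(len(X),X.min(0),X.max(0),np.histogram(X[:,2],np.arange(30,70,2)))
```

```text
694 [ 536.2 -214.    30.3] [ 607.5 -141.8   56.3] (array([  6,   7,   0,  24,  41,  40,  33,  38,  40,  38,  43, 201, 178,
         5,   0,   0,   0,   0,   0]), array([30, 32, 34, 36, 38, 40, 42, 44, 46, 48, 50, 52, 54, 56, 58, 60, 62,
       64, 66, 68]))
```

View pics/s3c.png

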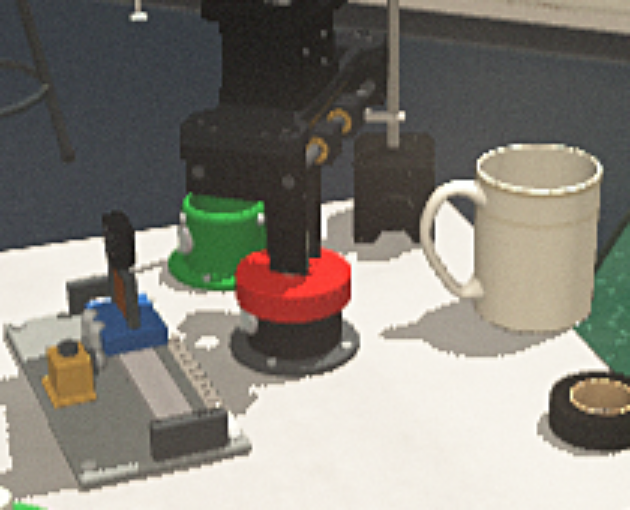

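The cap's top plate is at z≈54 and level, so it is home, and the force has risen to 12 N. I'm releasing it and lifting.

Call:
{"name": "jog_arm", "arguments": {"motion": [[0,0,0,0,0,0,50],[0,0,0,0,0,0,50],[0,0,0,0,0,0,50],[0,0,0,0,0,0,50],[0,0,0,0,0,-20,50],[0,0,0,0,0,-30,50],[0,0,0,0,0,-30,50],[0,0,0,0,0,-10,50]]}}

```text
t: 10.52
eef_pos: [572.3, -176.4, 226.0]
tcp_rot: [3.14, 0.002, 2.194]
ft_force: [0.3, 0.2, 0.6]
opening: 0.522
grip_force: 0.0
```

Run:
```python
from h import *
np.set_printoptions(precision=1,suppress=True)
c=cam('side');P=cloud(c); hsv=cv2.cvtColor(c['color'],cv2.COLOR_RGB2HSV).astype(int);H,S=hsv[...,0],hsv[...,1]
m=((H<8)|(H>172))&(S>150)&near(P,572,-177,60)&(P[...,2]>51); X=P[m]
A=np.c_[X[:,:2]-[572,-177],np.ones(len(X))]; print(len(X),np.linalg.lstsq(A,X[:,2],rcond=None)[0],(X.min(0)+X.max(0))/2)
X=P[near(P,480,-127,45)&(P[...,2]>88)&(P[...,2]<101)]; print(len(X),(X.min(0)+X.max(0))/2)
plan((480,-127,155),-15,40,50)
```

```text
437 [ 0.   0.  53.9] [ 571.  -179.3   53.9]
75 [ 479.6 -127.4   93. ]
[0.02,0.01,8.45, 15.7,-7.7,2.0, 50],
[0.02,0.01,8.45, 14.4,-9.9,2.0, 50],
[0.02,0.01,8.45, 12.8,-11.9,2.0, 50],
[0.02,0.01,8.45, 10.9,-13.7,2.0, 50],
[0.02,0.01,8.45, 8.7,-15.1,2.0, 50],
[0.02,0.01,8.45, 6.4,-16.2,2.0, 50],
```

Call:
{"name": "jog_arm", "arguments": {"motion": [[0,0,8.4,15.7,-7.7,2,50],[0,0,8.4,14.4,-9.9,2,50],[0,0,8.4,12.8,-11.9,2,50],[0,0,8.4,10.9,-13.7,2,50],[0,0,8.4,8.7,-15.1,2,50],[0,0,8.4,6.4,-16.2,2,50],[0,0,0,0,0,0,50]]}}

```text
t: 11.45
eef_pos: [478.8, -126.6, 211.8]
tcp_rot: [-3.14, -0.0, 1.315]
ft_force: [0.7, -0.5, 0.7]
opening: 0.525
grip_force: 0.0
```

Run:
```python
from h import *
plan((480,-126.5,85),-15,25,50)
```

```text
[-0.04,-0.01,0.12, 0.1,0.4,22.6, 50],
[-0.04,-0.01,0.12, 0.1,0.4,22.6, 50],
[-0.04,-0.01,0.12, 0.1,0.4,22.6, 50],
```

Call:
{"name": "jog_arm", "arguments": {"motion": [[0,0,0,0.1,0.4,22.6,50],[0,0,0,0.1,0.4,22.6,50],[0,0,0.4,0.1,0.4,22.6,50],[0,0,0,0,0,0,50],[0,0,0,0,0,0,0],[0,0,0,0,0,0,0],[0,0,0,0,0,0,0],[0,0,0,0,0,0,0],[0,0,0,0,0,0,0],[0,0,0,0,0,0,0]]}}

```text
t: 12.7
eef_pos: [479.6, -126.6, 145.0]
tcp_rot: [-3.139, -0.0, 1.308]
ft_force: [-7.0, 0.7, 6.4]
opening: 0.15
grip_force: 30.0
```

Run:
```python
from h import *
np.set_printoptions(precision=2,suppress=True)
s=env.state(); r=R.from_euler('xyz',s['tcp_rot']).as_matrix(); print(s['eef_pos'],r,s['ft_force'])
d=np.array([-0.26,-0.966,0]); d/=np.linalg.norm(d); print('right dir in tool',r.T@d)
for n in('side','top'):
    c=cam(n)
    for t in('catch_point','notch'): print(n,t,[(q['score'],q['location']) for q in env.recognise(n,t)[:2]])
cv2.imwrite('pics/s4c.png',cv2.resize(cam('side')['color'][190:290,210:330,::-1],None,fx=5,fy=5,interpolation=cv2.INTER_CUBIC))
```

```text
[ 479.62 -126.58  145.03] [[ 0.26  0.97 -0.  ]
 [ 0.97 -0.26  0.  ]
 [ 0.   -0.   -1.  ]] [-7.01  0.66  6.36]
right dir in tool [-1.  0. -0.]
side catch_point [(0.56, [242.0, 254.1])]
side notch [(0.66, [259.3, 234.4]), (0.61, [318.2, 223.8])]
top catch_point [(0.87, [240.3, 287.1])]
top notch [(0.58, [234.4, 266.9]), (0.17, [280.9, 131.1])]
```

View pics/s4c.png

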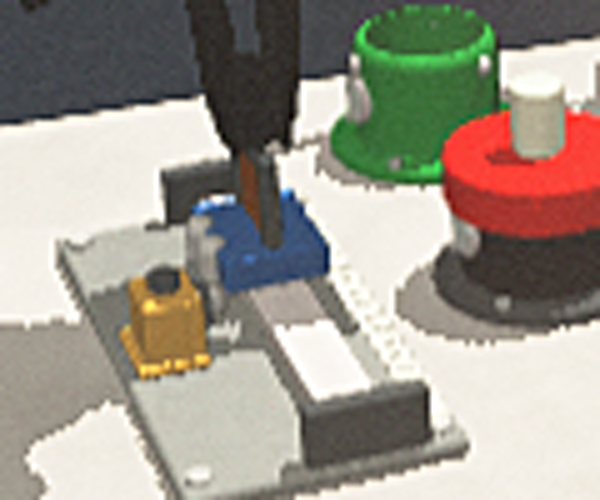

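The tab is gripped and the cap is seated. I'm sliding right along tool -x, with a small easing along tool y.

Call:
{"name": "jog_arm", "arguments": {"motion": [[0,0,0,0,-0.5,0,0],[0,0,0,-3,0,0,0],[0,0,0,-3,0,0,0],[0,0,0,-3,0,0,0],[0,0,0,-3,0,0,0],[0,0,0,-3,0,0,0],[0,0,0,-3,0,0,0],[0,0,0,0,0,0,0]]}}

```text
t: 14.05
eef_pos: [474.8, -144.2, 145.0]
tcp_rot: [-3.14, -0.0, 1.308]
ft_force: [-6.0, 1.4, 5.8]
opening: 0.146
grip_force: 30.0
```

Call:
{"name": "jog_arm", "arguments": {"motion": [[0,0,0,-2,0,0,0],[0,0,0,-2,0,0,0],[0,0,0,0,0,0,0]]}}

```text
t: 14.42
eef_pos: [473.8, -147.9, 145.0]
tcp_rot: [-3.14, -0.0, 1.308]
ft_force: [-5.7, 1.3, 6.7]
opening: 0.146
grip_force: 30.0
```

Call:
{"name": "jog_arm", "arguments": {"motion": [[0,0,0,-2,0,0,0],[0,0,0,0,0,0,0]]}}

```text
t: 14.68
eef_pos: [473.4, -149.6, 145.0]
tcp_rot: [-3.14, -0.001, 1.308]
ft_force: [-3.5, 4.8, 6.5]
opening: 0.145
grip_force: 30.0
```

Call:
{"name": "jog_arm", "arguments": {"motion": [[0,0,0,-2,0,0,0],[0,0,0,0,0,0,0]]}}

```text
t: 14.92
eef_pos: [472.9, -151.6, 145.0]
tcp_rot: [-3.14, -0.001, 1.308]
ft_force: [-4.9, 4.1, 6.2]
opening: 0.146
grip_force: 30.0
```

Call:
{"name": "jog_arm", "arguments": {"motion": [[0,0,0,-2,0,0,0],[0,0,0,0,0,0,0]]}}

```text
t: 15.18
eef_pos: [472.3, -153.6, 145.1]
tcp_rot: [-3.14, -0.0, 1.308]
ft_force: [-4.3, 2.5, 6.6]
opening: 0.147
grip_force: 30.0
```

Call:
{"name": "jog_arm", "arguments": {"motion": [[0,0,0,-1.5,0,0,0],[0,0,0,0,0,0,0]]}}

```text
t: 15.42
eef_pos: [471.9, -155.1, 145.0]
tcp_rot: [-3.14, -0.0, 1.308]
ft_force: [-4.4, 1.7, 6.7]
opening: 0.149
grip_force: 30.0
```

Call:
{"name": "jog_arm", "arguments": {"motion": [[0,0,0,-1.5,0,0,0],[0,0,0,0,0,0,0]]}}

```text
t: 15.68
eef_pos: [471.5, -156.7, 145.0]
tcp_rot: [-3.14, -0.0, 1.308]
ft_force: [-6.6, 0.8, 6.3]
opening: 0.143
grip_force: 30.0
```

Call:
{"name": "jog_arm", "arguments": {"motion": [[0,0,0,-1.5,0,0,0],[0,0,0,0,0,0,0]]}}

```text
t: 15.92
eef_pos: [471.1, -158.3, 145.0]
tcp_rot: [-3.14, 0.0, 1.308]
ft_force: [-6.5, 0.2, 6.3]
opening: 0.146
grip_force: 30.0
```

Call:
{"name": "jog_arm", "arguments": {"motion": [[0,0,0,-1.5,0,0,0],[0,0,0,0,0,0,0]]}}

```text
t: 16.18
eef_pos: [470.7, -159.8, 145.1]
tcp_rot: [-3.14, 0.0, 1.308]
ft_force: [-6.3, -1.1, 6.2]
opening: 0.142
grip_force: 30.0
```

Call:
{"name": "jog_arm", "arguments": {"motion": [[0,0,0,-1.5,0,0,0],[0,0,0,0,0,0,0]]}}

```text
t: 16.42
eef_pos: [470.3, -161.3, 145.1]
tcp_rot: [-3.14, 0.0, 1.308]
ft_force: [-7.2, -3.2, 6.8]
opening: 0.148
grip_force: 30.0
```

Call:
{"name": "jog_arm", "arguments": {"motion": [[0,0,0,-1.5,0,0,0],[0,0,0,0,0,0,0]]}}

```text
t: 16.68
eef_pos: [469.9, -162.6, 145.1]
tcp_rot: [-3.14, -0.0, 1.308]
ft_force: [-5.6, 0.8, 6.5]
opening: 0.146
grip_force: 30.0
```

Call:
{"name": "jog_arm", "arguments": {"motion": [[0,0,0,-0.8,0,0,0],[0,0,0,0,0,0,0]]}}

```text
t: 16.92
eef_pos: [469.7, -163.2, 145.1]
tcp_rot: [-3.14, -0.0, 1.308]
ft_force: [-5.6, 1.1, 7.0]
opening: 0.14
grip_force: 30.0
```

The ball drew the carriage in (-3.2 N) and the force then fell back to the plain drag of about 1 N. The travel is about 37.9 mm, against 37.3 mm from vision. One look before handing in.

Run:
```python
from h import *
c=cam('side')['color']; cv2.imwrite('pics/s5c.png',cv2.resize(c[190:290,210:350,::-1],None,fx=5,fy=5,interpolation=cv2.INTER_CUBIC))
```

```text
(no output)
```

View pics/s5c.png

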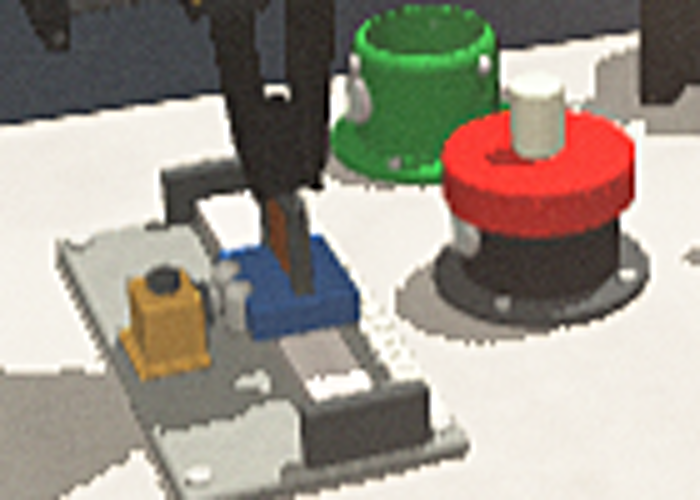

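The catch's ball sits between the two scallops at about (230,290), and the cap is home at (540,170). Handing in.

```bash
python3 -c "
from cell import env
print(env.job_done())"
```

```text
the job is handed in; nothing more can be done
None
```

The red cap is home and level on the black pot and released, the carriage is held by its tab at the notch, and the job is handed in; no verdict came back.

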